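# Clear the scrap bin lid and hold it open for inspection

## Robot

A 6-joint arm with a two-finger parallel gripper is mounted at the origin on the work surface. World frame = base frame: x ahead of the robot, y to its left, z up, the work surface at z = 0. Lengths are in m, angles in degrees, forces in N, time in s.
With the tool pointing down it reaches from about 0.3 to 0.75 m from the base axis. Payload 8.5 kg.
Tool frame: the origin (TCP) lies on the centre line of the jaws, within the pads' length; the fingertips stand 14 mm ahead of it and the grasp point (between the pads) lies 5 mm behind it; z points along the fingers, x is the direction in which the jaws open and shut, and the axes are right-handed (so a half turn about z gives the same grasp; the last joint's range is limited). The gripper opens to 85 mm and grips with 20 to 120 N. Pads are 22 mm wide; open, the fingers measure 114 mm over their backs; the gripper's body (76 mm by 85 mm) begins 54 mm behind the grasp point. The pads swing forward as they close: fully open they stand 13 mm farther back than shut.
Start: joints at [-77.825, 21.807, 74.336, -0, 83.858, -12.336], TCP at [0.228, -0.5, 0.245] pointing down, gripper open.
Joint ranges: [-178.18, 178.18], [-50.72, 133.34], [12.68, 142.11], [-81.47, 261.47], [9.98, 163.14], [-165.26, 165.26]. Speed limits (degrees/s): [136.94, 136.94, 180, 180, 180, 180].

## Interface

Orientations are given as a 3x3 rotation matrix whose columns are the frame's x, y, z axes.
In Python, from rig import * gives the robot as it stands.
- The arm moves only by the shell command python3 -m crank 'ROWS' [FORCE]. ROWS is JSON, one flat list of numbers, 7 for each row, row after row: the turn, a rotation vector about the world's x, y, z in rad, then the shift along the world's x, y, z in m, then the opening in per cent of the stroke, from 0 (shut) to 100 (fully open). A call has 1 to 20 rows; each row shifts and turns the commanded pose from where the row before left it; what a row does not reach is not made up. A row lasts 1/10 s, in which the tool goes at most 50 mm and 8.59 degrees, less where a joint would pass 70% of its speed; a pose out of reach is approached as far as the arm can. A call is refused whole if a number of a shift passes 0.05 or a number of a turn 0.15, either way. A call with a gripper value outside its range is refused whole. The fingers move at their own pace and stop on an object; FORCE is the grip in N (left out, the last holds). Time passes only in rows, so rows that do not move let the fingers close. It gives the time, the measured TCP pose, the force and the opening at its end, in the units of the state.
- observe(): the state, without advancing time (a new reading comes with each control period).
- get_image(name): name is "scene" or "top" or "wrist"; returns a dict with "frame" (480x640x3 uint8, red, green, blue), "fov_y" (degrees; the focal length in pixels is half the picture's height over the tangent of half this angle, whatever the lens; pixels are square), "cx", "cy" (the principal point, pixels), "world_to_cam" (4x4, takes a point from world to camera coordinates). Camera axes: x right, y up, looking along -z (the intrinsics and any distortion apply to the point x, -y, -z); pixel columns grow to the right and rows downward; lengths in m; the calibration is good to about 2 mm. A picture is of the moment at which its call begins. There is no depth.
- close_job(): hands the job in, once; it reports no verdict.
The state is a dict: "time_s": time; "q": joint angles; "qvel": joint speeds; "joint_efforts": joint torques, N m; "position": TCP position; "tool_rot": TCP orientation; "ft_force": force on the tool from outside, world axes, zero at the start; "wrist_torque": the same for the moment, N m; "grip_width": finger opening in m.
Only numpy, scipy, OpenCV 4.12 (cv2) and the standard library are available. Lean on these libraries where they do the work, as an engineer would, in place of code of your own. Each camera call takes 0.05 s, during which the arm holds its last target. There are 200 camera calls.

## Task

Take the yellow-handled go gauge off the lid of the scrap bin and hang it astride the bar of the gauge rail, one jaw on each side, and let go of it. Then raise the bin's lid, the one with the red handle, to 50 degrees and finish while holding it open there with the gripper, as it falls shut by itself. Leave the other small things on the table where they are.

Things in the scene. Friction and masses are not known exactly. Their poses are not given: they have to be found in the camera images.
- scrap_bin: Blue open-topped steel bin fixed to the table, outside 170 (x) by 220 (y) by 90 high, with a flat steel lid on it. Origin: centre of its underside, on the table. Its -x side is the front (towards the robot), z up; it may be turned by up to 0.3 rad. Its place and the rail's may be swapped.
- lid (a joint): Angle of the bin's lid, rad: 0 shut (level), grows as the front edge rises; 50 degrees = 0.873; stop at 1.35. A 4 mm steel plate, 178 from hinge line to front edge, 226 wide, underside 90 above the table when shut, 0.35 to 0.65 kg; nearly frictionless hinge, no spring: it falls shut when let go at any angle.
- lid_hinge (a point): Middle of the lid's hinge line, on the bin's far (+x) rim, 90 above the table and 85 behind the bin's centre. Fixed to the bin; the hinge line runs along its y axis.
- lid_handle (a point): Centre of the red lid handle: a horizontal bar 16 in diameter and 40 long, parallel to the hinge line (its y axis, midway across the lid), on a 20 by 20 steel foot. It moves with the lid: its axis is 150 from the hinge line along the lid and 34 above the lid's underside (30 above its top). Its ends can be pinched along y and turn between the pads as the lid swings.
- go_gauge: U-shaped steel go gauge standing on its two jaws on the shut lid. Origin: centre of its underside. x: jaw to jaw, y: thickness, z up. 68 (x) by 24 (y; 30 at the jaw tips) by 96 high; jaws 14 wide, 40 apart; crown up to 60 high, above it the yellow plastic grip, 40 (x) by 18 (y), 60 to 96 high. 0.2 to 0.4 kg, centre of mass below the notch: hangs stably astride a bar along its y.
- gauge_grip (a point): Grasp point in the yellow grip, 82 above the gauge's jaw tips, on its centre line; axes as the gauge's (18 wide along y).
- gauge_notch (a point): Top of the roof-shaped (25 degree slopes) notch under the crown, 48 above the jaw tips, on the centre line. Hung on the rail it comes to rest about 7 above the bar's axis.
- rail: Gauge rail fixed to the table: a horizontal steel bar 12 in diameter, 240 long, on two posts at its ends. Origin: on the table under the middle; the bar runs along its y. May be turned by up to 0.3 rad.
- rail_mid (a point): Middle of the bar's axis, 160 above the table; axes as the rail's (bar along y).
- hub_bolt: Corroded bronze hub bolt standing on its hexagon head, 34 across, 66 high. Origin: centre of its underside. Leave alone.
- washer_a: Dull copper washer lying flat, 42 in diameter, 5 thick. Origin: centre of its underside. Leave alone.
- washer_b: Another such copper washer. Leave alone.
- feeler_case: Chrome feeler gauge case lying flat, 105 (x) by 24 by 13 high. Origin: centre of its underside. Leave alone.
- plug_gauge: Plug gauge with a green handle lying along x, 98 long, 18 thick. Origin: centre of the handle's underside. Leave alone.
Things that resemble listed ones, but are neither listed nor needed, are in the scene too. What is shaped like the go_gauge but turquoise is not meant.

How it is judged:
By the outcome, as a careful person would: the job done as asked, in the order asked, and still so for the second after the job is handed in, while the arm keeps its last pose, push and grip.
It also fails if it takes over 59 s, if anything falls off the work surface, if the arm or the gripper's body presses on something with over 40 N, if the wrist force passes 120 N, or if a joint passes its speed limit or range.

## Working session

There is one attempt and no reset: what is moved stays moved. The work goes in short steps, Python scripts to look and compute and a shell command to move; the robot and the scene stay as the last step left them, time stands still between calls to the robot, and variables do not carry over. Pictures are saved under pics/ and viewed, about 8 in all and at most 12, crops included, and the job is handed in when it is done.

```bash
mkdir -p pics; ls; cat > h.py <<'E'
from rig import *
import numpy as np, cv2
def K(im):
    f=240/np.tan(np.radians(im["fov_y"])/2); return f,im["cx"],im["cy"]
def ray(im,u,v):
    f,cx,cy=K(im); T=np.array(im["world_to_cam"]); R=T[:3,:3]
    d=R.T@np.array([(u-cx)/f,-(v-cy)/f,-1]); return -R.T@T[:3,3], d
def onz(im,u,v,z):
    c,d=ray(im,u,v); return c+d*(z-c[2])/d[2]
def proj(im,p):
    f,cx,cy=K(im); T=np.array(im["world_to_cam"]); q=T[:3,:3]@np.array(p)+T[:3,3]
    return np.array([cx+f*q[0]/-q[2], cy+f*q[1]/q[2]])
def save(im,n): cv2.imwrite(n,im["frame"][:,:,::-1])
def grab(n):
    im=get_image(n); np.save(f"pics/{n}.npy",im,allow_pickle=True); return im
def load(n): return np.load(f"pics/{n}.npy",allow_pickle=True).item()
E
python3 - <<'E'
from h import *
for n in("top","scene"):
    im=grab(n); save(im,f"pics/{n}0.png"); print(n,{k:v for k,v in im.items() if k!="frame"})
E
```

```text
pics
top {'fov_y': 49.831246746728795, 'cx': 317.05936736458443, 'cy': 235.38954013247303, 'world_to_cam': array([[-0.00642211, -0.99991848, -0.01103557,  0.02806291],
       [ 0.99503774, -0.00748576,  0.09921618, -0.51311737],
       [-0.09929071, -0.01034363,  0.99500471, -1.50506966],
       [ 0.        ,  0.        ,  0.        ,  1.        ]])}
scene {'fov_y': 54.05013550711473, 'cx': 313.92900815288976, 'cy': 240.67750070826904, 'world_to_cam': array([[-0.74035548,  0.67177595, -0.02430725,  0.38477185],
       [-0.39731477, -0.40813509,  0.82192866,  0.09440208],
       [ 0.54223126,  0.61817702,  0.56907156, -1.72890171],
       [ 0.        ,  0.        ,  0.        ,  1.        ]])}
```

View pics/top0.png

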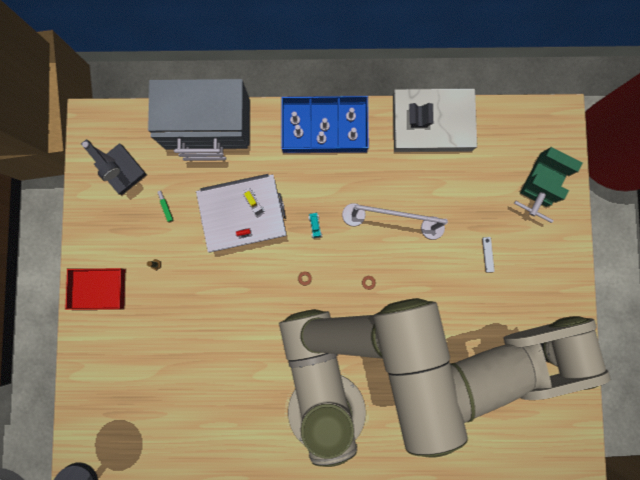

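View pics/scene0.png

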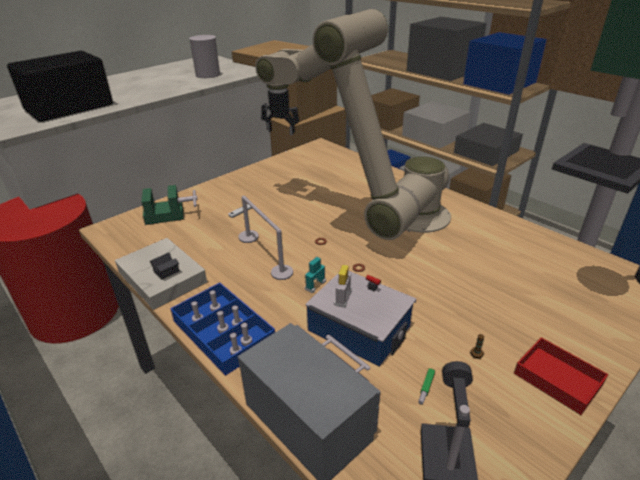

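The top view shows the yellow-gripped gauge at (253,200) on the lid, with the red handle at (243,233). The rail bar runs from about (354,211) to (443,219). A turquoise lookalike stands on the table at (316,225). The yellow one on the lid is the one meant, and I'll confirm that in a crop while measuring.

```bash
python3 - <<'E'
from h import *
t=load("top"); s=load("scene")
def blob(im,lo,hi,box):
    h=cv2.cvtColor(im["frame"],cv2.COLOR_RGB2HSV); m=cv2.inRange(h,lo,hi); k=np.zeros_like(m); x0,y0,x1,y1=box; k[y0:y1,x0:x1]=m[y0:y1,x0:x1]
    v,u=np.nonzero(k); return np.c_[u,v].astype(np.float32)
def tri(a,b):
    c1,d1=ray(t,*a); c2,d2=ray(s,*b); x=np.linalg.lstsq(np.c_[d1,-d2],c2-c1,rcond=None)[0]
    p,q=c1+x[0]*d1,c2+x[1]*d2; return (p+q)/2,np.linalg.norm(p-q)
Y=((22,120,80),(35,255,255)); R=((0,170,70),(6,255,255))
yt=blob(t,*Y,(235,180,270,220)); ys=blob(s,*Y,(325,255,365,300))
rt=blob(t,*R,(225,220,262,245)); rs=blob(s,*R,(360,270,390,295))
for n,a,b,z in(("yellow",yt,ys,.18),("red",rt,rs,.124)):
    P=tri(a.mean(0),b.mean(0)); print(n,len(a),len(b),a.mean(0),P, "top@z",onz(t,*a.mean(0),z))
    w=np.array([onz(t,*p,z)[:2] for p in a]); c,r,an=cv2.minAreaRect(w.astype(np.float32)*1000); print(c,r,an, cv2.boxPoints((c,r,an)).round().tolist())
# lid corners rough
for p in((197,188),(272,176),(287,238),(209,252)): print(p,onz(t,*p,.094))
# rail ends
for p in((358,208),(445,219)): print("rail",onz(t,*p,.166))
g=lambda im,x,y,w,h,k:cv2.resize(im["frame"][y:y+h,x:x+w],None,fx=k,fy=k,interpolation=cv2.INTER_CUBIC)
a=g(t,185,165,270,100,2.9); b=g(s,230,190,200,90,3.9)
w=min(a.shape[1],b.shape[1]); cv2.imwrite("pics/c1.png",np.vstack([a[:,:w],b[:310,:w]])[:,:,::-1])
print(a.shape,b.shape)
E
```

```text
yellow 96 131 [249.94792 198.30208] (array([0.60018326, 0.20302621, 0.17562284]), np.float64(0.000204221382851298)) top@z [0.59935133 0.20248005 0.18      ]
(598.91796875, 202.2073974609375) (41.625823974609375, 16.941970825195312) 29.677379608154297 [[577.0, 199.0], [585.0, 185.0], [621.0, 205.0], [613.0, 220.0]]
red 56 55 [243.14285 231.92857] (array([0.51433102, 0.2291337 , 0.12402808]), np.float64(0.0010913605494777198)) top@z [0.51469444 0.22872759 0.124     ]
(514.5020141601562, 229.11985778808594) (12.237385749816895, 34.93836975097656) 13.703672409057617 [[504.0, 245.0], [513.0, 211.0], [525.0, 214.0], [516.0, 248.0]]
(197, 188) [0.64543344 0.366687   0.094     ]
(272, 176) [0.67847098 0.15179542 0.094     ]
(287, 238) [0.4996977  0.10889997 0.094     ]
(209, 252) [0.46158591 0.32960594 0.094     ]
rail [ 0.57282836 -0.08806313  0.166     ]
rail [ 0.54102761 -0.32154354  0.166     ]
(290, 783, 3) (351, 780, 3)
```

View pics/c1.png

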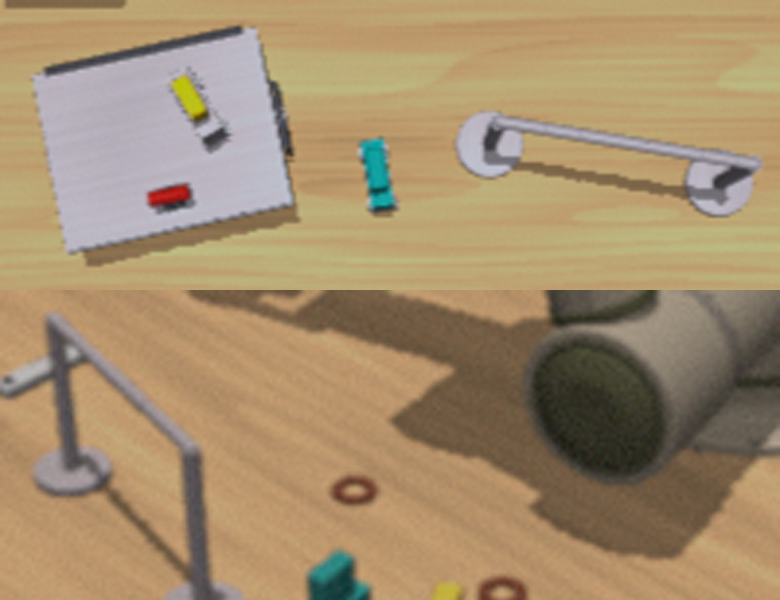

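The crop confirms it: the yellow-gripped U gauge stands on the lid, and the turquoise one is on the table beside it. Gauge at (0.600, 0.202), turned about 30°. Handle at (0.514, 0.229), bin turned about 11–13°. Rail middle about (0.557, -0.205), turned about -8°.

```bash
python3 - <<'E'
from h import *
o=observe(); print(o["time_s"],o["position"],np.round(o["tool_rot"],3),o["ft_force"],o["grip_width"])
E
```

```text
0.1 [ 0.2281345  -0.5001856   0.24478552] [[ 0.415 -0.91  -0.   ]
 [-0.91  -0.415  0.001]
 [-0.001 -0.    -1.   ]] [ 0.3739078  -0.41244777  0.18083265] 0.08511648396355471
```

```bash
python3 -m crank '[0,0,0.005,0.02,0.039,0.003,100, 0,0,0.005,0.02,0.039,0.003,100, 0,0,0.005,0.02,0.039,0.003,100, 0,0,0.005,0.02,0.039,0.003,100, 0,0,0.005,0.02,0.039,0.003,100, 0,0,0.005,0.02,0.039,0.003,100, 0,0,0.005,0.02,0.039,0.003,100, 0,0,0.005,0.02,0.039,0.003,100, 0,0,0.005,0.02,0.039,0.003,100, 0,0,0.005,0.02,0.039,0.003,100, 0,0,0.005,0.02,0.039,0.003,100, 0,0,0.005,0.02,0.039,0.003,100, 0,0,0.005,0.02,0.039,0.003,100, 0,0,0.005,0.02,0.039,0.003,100, 0,0,0.005,0.02,0.039,0.003,100, 0,0,0.005,0.02,0.039,0,100, 0,0,0.005,0.026,0.039,0,100, 0,0,0.005,0.026,0.039,0,100, 0,0,0,0,0,0,100, 0,0,0,0,0,0,100]' 40
python3 - <<'E'
from h import *
o=observe(); print(o["time_s"],o["position"],np.round(o["tool_rot"],3),o["ft_force"])
im=grab("wrist"); save(im,"pics/w1.png"); print({k:v for k,v in im.items() if k!="frame"})
h=cv2.cvtColor(im["frame"],cv2.COLOR_RGB2HSV)
for n,lo,hi,z in(("Y",(22,120,80),(35,255,255),.19),("R",(0,170,60),(6,255,255),.13)):
    m=cv2.inRange(h,lo,hi)
    c=max(cv2.findContours(m,0,2)[0],key=cv2.contourArea)[:,0]
    w=np.array([onz(im,*p,z)[:2] for p in c])*1000
    r=cv2.minAreaRect(w.astype(np.float32)); print(n,c.mean(0),r,cv2.boxPoints(r).round().tolist())
E
```

```text
time_s: 2.1
position: [0.6001, 0.2021, 0.2892]
tool_rot: [[0.496, -0.868, -0.002], [-0.868, -0.496, -0.0], [-0.001, 0.002, -1.0]]
ft_force: [-0.2, -0.5, -0.5]
grip_width: 0.0854
2.1 [0.60012114 0.20214612 0.28916511] [[ 0.496 -0.868 -0.002]
 [-0.868 -0.496 -0.   ]
 [-0.001  0.002 -1.   ]] [-0.15048362 -0.46581966 -0.48063311]
{'fov_y': 71.27601829086828, 'cx': 316.285885222535, 'cy': 243.03789550678403, 'world_to_cam': array([[ 4.95470936e-01, -8.68624505e-01, -1.45845379e-04,
        -1.21153836e-01],
       [ 8.27066063e-01,  4.71816942e-01, -3.05533141e-01,
        -5.39679045e-01],
       [ 2.65462386e-01,  1.51262168e-01,  9.52181431e-01,
        -6.11884363e-01],
       [ 0.00000000e+00,  0.00000000e+00,  0.00000000e+00,
         1.00000000e+00]])}
Y [312.76 243.  ] ((603.1719970703125, 205.3428955078125), (45.23324203491211, 16.734695434570312), 30.26103401184082) [[579.0, 201.0], [588.0, 187.0], [627.0, 210.0], [618.0, 224.0]]
R [247.66666667 287.71428571] ((517.65283203125, 230.88795471191406), (16.166244506835938, 38.90547180175781), 11.831584930419922) [[506.0, 248.0], [514.0, 210.0], [530.0, 214.0], [522.0, 252.0]]
```

View pics/w1.png

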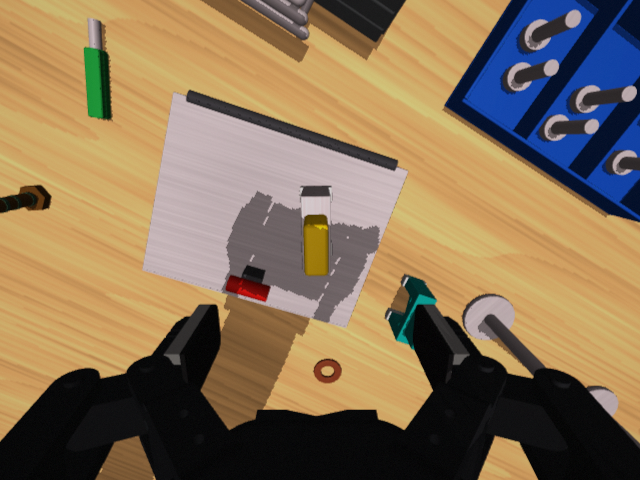

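The wrist view shows the yellow grip at (316,245) between the fingers and the red handle at (248,288). The turquoise one at (412,310) is clear. Refined, the gauge is at (0.6005, 0.203), turned 30°, and the handle at (0.5145, 0.230), turned 11.8°.

```bash
python3 -m crank '[0,0,0,0.0005,0.001,-0.03,100, 0,0,0,0,0,-0.03,100, 0,0,0,0,0,-0.028,100, 0,0,0,0,0,-0.02,100, 0,0,0,0,0,-0.008,100, 0,0,0,0,0,0,0, 0,0,0,0,0,0,0, 0,0,0,0,0,0,0, 0,0,0,0,0,0,0, 0,0,0,0,0,0,0, 0,0,0,0,0,0,0, 0,0,0,0,0,0,0, 0,0,0,0,0,0,0, 0,0,0,0,0,0,0,0,0,0,0,0,0,0]' 60
```

```text
time_s: 3.65
position: [0.6009, 0.2026, 0.1751]
tool_rot: [[0.495, -0.869, 0.001], [-0.869, -0.495, 0.0], [0.001, -0.001, -1.0]]
ft_force: [-0.4, 0.1, 5.3]
grip_width: 0.0175
```

```bash
python3 -m crank '[0,0,0,0,0,0.02,0, 0,0,0,0,0,0.04,0, 0,0,0,0,0,0.04,0, 0,0,0,0,0,0.03,0, 0,0,-0.055,-0.004,-0.034,0,0, 0,0,-0.055,-0.004,-0.034,0,0, 0,0,-0.055,-0.004,-0.034,0,0, 0,0,-0.055,-0.004,-0.034,0,0, 0,0,-0.055,-0.004,-0.034,0,0, 0,0,-0.055,-0.004,-0.034,0,0, 0,0,-0.055,-0.004,-0.034,0,0, 0,0,-0.055,-0.004,-0.034,0,0, 0,0,-0.055,-0.004,-0.034,0,0, 0,0,-0.055,-0.004,-0.034,0,0, 0,0,-0.055,-0.002,-0.034,0,0, 0,0,-0.048,-0.002,-0.034,0,0, 0,0,0,0,0,0,0, 0,0,0,0,0,0,0, 0,0,0,0,0,0,0]'
python3 - <<'E'
from h import *
o=observe(); print(o["grip_width"])
im=grab("wrist"); t=grab("top"); save(im,"pics/w2.png")
T=np.array(im["world_to_cam"]); print("cam",-T[:3,:3].T@T[:3,3])
a=cv2.resize(t["frame"][170:260,320:470],(800,480),interpolation=cv2.INTER_CUBIC); cv2.imwrite("pics/t2.png",a[:,:,::-1])
E
```

```text
time_s: 5.55
position: [0.5567, -0.2045, 0.3041]
tool_rot: [[-0.134, -0.991, -0.001], [-0.991, 0.134, 0.001], [-0.001, 0.001, -1.0]]
ft_force: [0.6, 0.2, -2.2]
grip_width: 0.0171
0.01713867498176172
cam [ 0.63475349 -0.21387787  0.43270685]
```

View pics/w2.png

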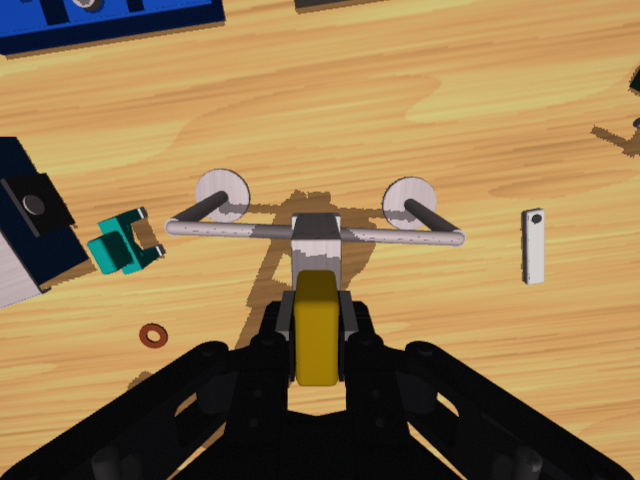

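The wrist view shows the bar from (170,227) to (462,239), with the gauge held upright between them at (316,300). I'll fit the bar axis at z = 0.16.

```bash
python3 - <<'E'
from h import *
im=load("wrist"); t=load("top"); o=observe()
h=cv2.cvtColor(im["frame"],cv2.COLOR_RGB2HSV)
def fit(im,pts):
    w=np.array([onz(im,*p,.16)[:2] for p in pts]); vx,vy,x,y=cv2.fitLine(w.astype(np.float32),cv2.DIST_HUBER,0,.001,.001).ravel()
    g=np.array(o["position"][:2]); n=np.array([-vy,vx]); n*=np.sign(n[0]); d=np.array([x,y])-g
    print("dir deg",np.degrees(np.arctan2(vy,vx))%180,"perp offset of bar from tcp mm",1e3*d@n,"n",n)
pts=[]
for u in list(range(245,288,2))+list(range(350,385,2)) + list(range(185,195,2))+list(range(440,456,2)):
    v=np.nonzero((h[218:252,u,1]<45))[0]+218
    if len(v): pts.append((u,v.mean())); 
print(len(pts),[(p[0],round(p[1],1)) for p in pts[::6]])
fit(im,pts)
e=[onz(im,*p,.16) for p in((166,226.5),(464,239))]; print(e,np.linalg.norm(e[0]-e[1]),np.mean(e,0))
ht=cv2.cvtColor(t["frame"],cv2.COLOR_RGB2HSV); pts=[]
for u in list(range(375,392,1))+list(range(404,425,1)):
    v=np.nonzero((ht[200:225,u,1]<70)&(ht[200:225,u,2]>90))[0]+200
    if len(v): pts.append((u,v.mean()))
print(len(pts),pts[::8]); fit(t,pts)
E
```

```text
53 [(245, np.float64(230.0)), (257, np.float64(230.5)), (269, np.float64(231.0)), (281, np.float64(231.5)), (354, np.float64(234.0)), (366, np.float64(235.0)), (378, np.float64(235.0)), (189, np.float64(226.0)), (446, np.float64(233.0))]
dir deg 79.945786 perp offset of bar from tcp mm 0.5939930118248119 n [ 0.98464304 -0.17457981]
[array([ 0.57995418, -0.0786546 ,  0.16      ]), array([ 0.53516942, -0.32724736,  0.16      ])] 0.25259460278627704 [ 0.5575618  -0.20295098  0.16      ]
38 [(375, np.float64(215.8181818181818)), (383, np.float64(215.0)), (391, np.float64(212.0)), (411, np.float64(212.9)), (419, np.float64(210.5))]
dir deg 94.96339 perp offset of bar from tcp mm 0.008038494735741211 n [0.9962502  0.08651902]
```

View pics/t2.png

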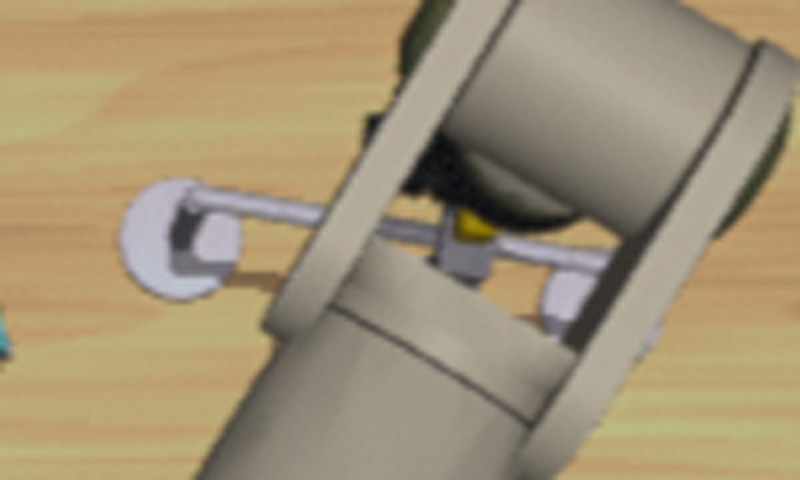

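The top crop is mostly hidden by the arm, but both agree that the gauge is centred over the bar. The bar direction is 79.9°, so I turn -0.04 and lower.

```bash
python3 -m crank '[0,0,-0.04,0.0005,0,-0.02,0, 0,0,0,0,0,-0.025,0, 0,0,0,0,0,-0.025,0, 0,0,0,0,0,-0.015,0, 0,0,0,0,0,-0.006,0, 0,0,0,0,0,0,0,0,0,0,0,0,0,0]'
```

```text
time_s: 6.35
position: [0.5576, -0.2053, 0.2143]
tool_rot: [[-0.174, -0.985, 0.001], [-0.985, 0.174, -0.001], [0.001, -0.002, -1.0]]
ft_force: [-0.0, 0.2, -2.0]
grip_width: 0.0173
```

```bash
python3 -m crank '[0,0,0,0,0,-0.005,0, 0,0,0,0,0,-0.004,0, 0,0,0,0,0,-0.002,0, 0,0,0,0,0,-0.002,0, 0,0,0,0,0,0,0,0,0,0,0,0,0,0]'
```

```text
time_s: 6.95
position: [0.5572, -0.2055, 0.2004]
tool_rot: [[-0.174, -0.985, 0.0], [-0.985, 0.174, -0.0], [0.0, -0.0, -1.0]]
ft_force: [-0.1, 0.1, -2.3]
grip_width: 0.0169
```

```bash
python3 -m crank '[0,0,0,0,0,-0.002,0, 0,0,0,0,0,-0.001,0, 0,0,0,0,0,0,0,0,0,0,0,0,0,0]'; python3 - <<'E'
from h import *
s=grab("scene"); a=cv2.resize(s["frame"][150:330,210:450],(800,600),interpolation=cv2.INTER_CUBIC); cv2.imwrite("pics/s3.png",a[:,:,::-1])
E
```

```text
time_s: 7.35
position: [0.5582, -0.2058, 0.1996]
tool_rot: [[-0.174, -0.985, 0.005], [-0.985, 0.174, -0.002], [0.002, -0.005, -1.0]]
ft_force: [0.4, 0.8, 10.2]
grip_width: 0.0167
```

View pics/s3.png

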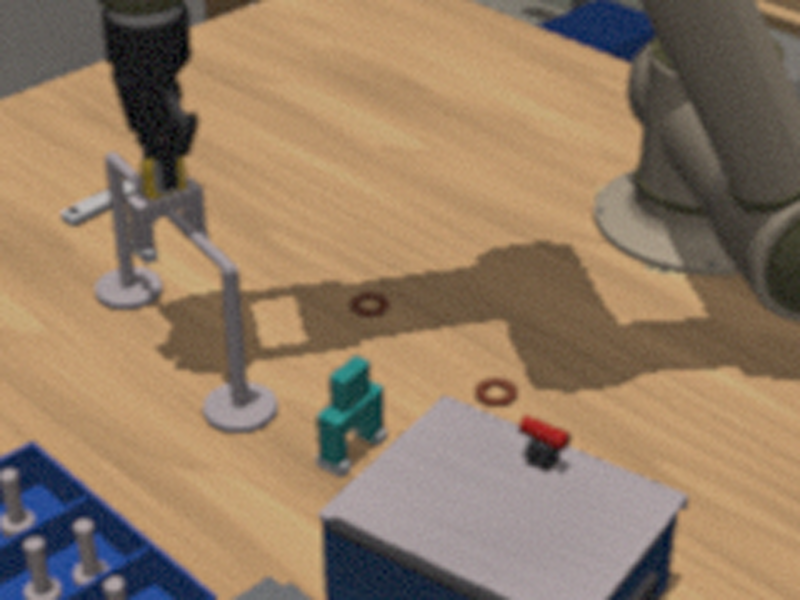

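The crop shows the gauge astride the bar near (160,210), one jaw on each side, and the wrist reads 12 N of contact, so it is seated. Releasing gently.

```bash
python3 -m crank '[0,0,0,0,0,0,30, 0,0,0,0,0,0,50, 0,0,0,0,0,0,50, 0,0,0,0,0,0,50, 0,0,0,0,0,0,50, 0,0,0,0,0,0.01,50, 0,0,0,0,0,0.02,50, 0,0,0,0,0,0.04,50, 0,0,0,0,0,0.04,50, 0,0,0,0,0,0,50, 0,0,0,0,0,0,50, 0,0,0,0,0,0,50]'; python3 - <<'E'
from h import *
s=grab("scene"); w=grab("wrist")
a=cv2.resize(s["frame"][180:270,210:310],(440,400),interpolation=cv2.INTER_CUBIC); b=w["frame"][100:400,100:460]; b=cv2.resize(b,(360,400))
cv2.imwrite("pics/s4.png",np.hstack([a,b])[:,:,::-1])
E
```

```text
time_s: 8.6
position: [0.5569, -0.2052, 0.3064]
tool_rot: [[-0.174, -0.985, -0.002], [-0.985, 0.174, 0.001], [-0.001, 0.002, -1.0]]
ft_force: [-0.8, 0.1, 0.5]
grip_width: 0.0426
```

View pics/s4.png

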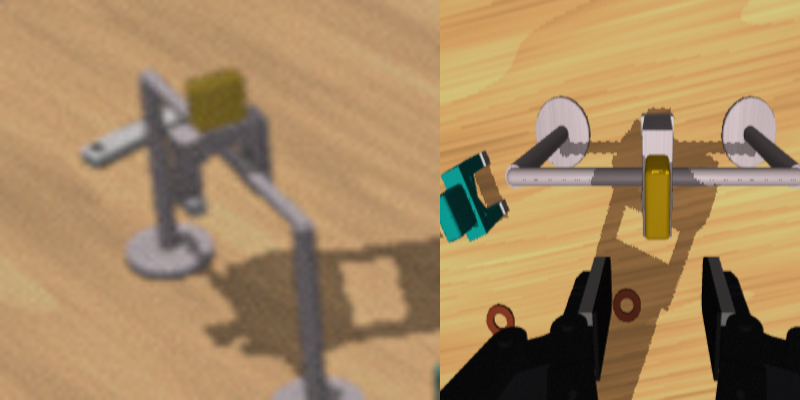

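The gauge hangs on the bar, released: on the left a jaw shows on each side of the bar, on the right the notch sits over the bar at (657,178). Next I move above the handle at (0.5145, 0.230) and turn +0.381.

```bash
python3 -m crank '[0,0,0.032,-0.003,0.036,0,85, 0,0,0.032,-0.003,0.036,0,85, 0,0,0.032,-0.003,0.036,0,85, 0,0,0.032,-0.004,0.036,0,85, 0,0,0.032,-0.004,0.036,0,85, 0,0,0.032,-0.004,0.036,0,85, 0,0,0.032,-0.004,0.036,0,85, 0,0,0.032,-0.004,0.036,0,85, 0,0,0.032,-0.004,0.036,-0.005,85, 0,0,0.032,-0.004,0.036,-0.02,85, 0,0,0.032,-0.003,0.036,-0.02,85, 0,0,0.03,-0.0025,0.039,-0.02,85, 0,0,0,0,0,-0.02,85, 0,0,0,0,0,0,85, 0,0,0,0,0,0,85, 0,0,0,0,0,0,85]'
python3 - <<'E'
from h import *
im=grab("wrist"); save(im,"pics/w5.png"); T=np.array(im["world_to_cam"]); print("cam",-T[:3,:3].T@T[:3,3])
h=cv2.cvtColor(im["frame"],cv2.COLOR_RGB2HSV); m=cv2.inRange(h,(0,150,40),(7,255,255))
c=max(cv2.findContours(m,0,2)[0],key=cv2.contourArea)[:,0]
for z in (.124,.13):
    w=np.array([onz(im,*p,z)[:2] for p in c])*1000
    r=cv2.minAreaRect(w.astype(np.float32)); print(z,c.mean(0),r,cv2.boxPoints(r).round().tolist())
E
```

```text
time_s: 10.3
position: [0.5153, 0.229, 0.2234]
tool_rot: [[0.204, -0.979, 0.002], [-0.979, -0.204, 0.0], [0.0, -0.002, -1.0]]
ft_force: [0.2, -0.0, -0.6]
grip_width: 0.0726
cam [0.59208725 0.2459691  0.35219872]
0.124 [314.47368421 249.57894737] ((514.547607421875, 229.97091674804688), (15.26262092590332, 40.640037536621094), 11.732490539550781) [[503.0, 248.0], [511.0, 209.0], [526.0, 212.0], [518.0, 251.0]]
0.13 [314.47368421 249.57894737] ((516.5867309570312, 230.39151000976562), (14.861291885375977, 39.57150650024414), 11.731205940246582) [[505.0, 248.0], [513.0, 210.0], [528.0, 213.0], [520.0, 251.0]]
```

View pics/w5.png

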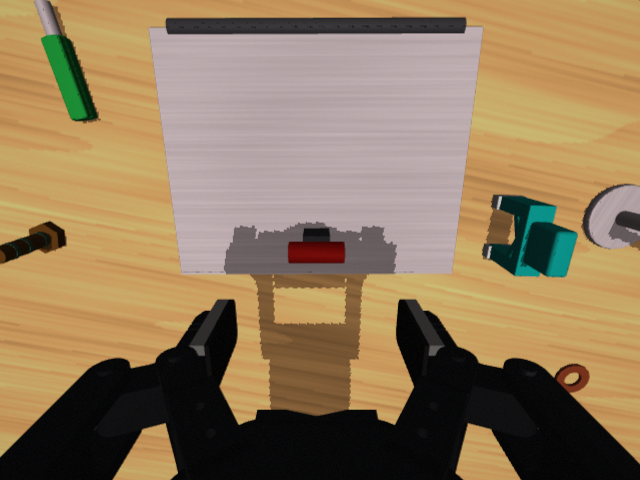

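The red handle at (316,252) is aligned with the jaws and measures (0.5145, 0.230), turned 11.7°. Lower and pinch.

```bash
python3 -m crank '[0,0,0,-0.0005,0.001,-0.03,85, 0,0,0,0,0,-0.035,85, 0,0,0,0,0,-0.025,85, 0,0,0,0,0,-0.012,85, 0,0,0,0,0,-0.005,85, 0,0,0,0,0,0,85, 0,0,0,0,0,0,0, 0,0,0,0,0,0,0, 0,0,0,0,0,0,0, 0,0,0,0,0,0,0, 0,0,0,0,0,0,0, 0,0,0,0,0,0,0]' 60
```

```text
time_s: 11.55
position: [0.515, 0.2292, 0.117]
tool_rot: [[0.205, -0.979, 0.003], [-0.979, -0.205, -0.003], [0.003, -0.002, -1.0]]
ft_force: [-1.6, -8.3, 8.6]
grip_width: 0.0391
```

```bash
python3 -m crank '[0,0,0,0.0017,0.0003,0.0065,0, 0,0,0,0.0018,0.0004,0.0064,0, 0,0,0,0.0022,0.0004,0.0063,0, 0,0,0,0.0023,0.0005,0.0063,0, 0,0,0,0.0027,0.0006,0.0061,0, 0,0,0,0.0029,0.0006,0.0060,0, 0,0,0,0.0032,0.0007,0.0058,0, 0,0,0,0.0034,0.0007,0.0058,0, 0,0,0,0.0037,0.0008,0.0055,0, 0,0,0,0.0039,0.0008,0.0055,0, 0,0,0,0,0,0,0]'
```

```text
time_s: 12.65
position: [0.5419, 0.2348, 0.1754]
tool_rot: [[0.205, -0.979, -0.002], [-0.979, -0.205, -0.003], [0.003, 0.003, -1.0]]
ft_force: [-0.3, -8.2, -6.1]
grip_width: 0.0387
```

```bash
python3 -m crank '[0,0,0,0.0042,0.0009,0.0052,0, 0,0,0,0.0043,0.0009,0.0050,0, 0,0,0,0.0046,0.0009,0.0048,0, 0,0,0,0.0047,0.0010,0.0046,0, 0,0,0,0.0050,0.0010,0.0044,0, 0,0,0,0.0051,0.0011,0.0042,0, 0,0,0,0.0053,0.0011,0.0039,0, 0,0,0,0.0055,0.0012,0.0037,0, 0,0,0,0.0057,0.0012,0.0034,0, 0,0,0,0.0057,0.0012,0.0033,0, 0,0,0,0,0,0,0, 0,0,0,0,0,0,0]'
python3 - <<'E'
from h import *
s=grab("scene"); w=grab("wrist"); o=observe()
p=np.array(o["position"])+np.array([0,0,.005]); ps=np.array([.515,.2292])
# handle world via TCP; hinge from handle start
b=np.array([.979,.2036]); h0=np.array([.5145,.230]); x=(p[:2]-h0)@b-.150; z0=p[2]-.09
for dz in(-.003,0,.003): print("lid deg",np.degrees(np.arctan2(z0+dz,-x))-12.77, "r",np.hypot(x,z0+dz))
a=cv2.resize(s["frame"][200:380,200:440],(440,330),interpolation=cv2.INTER_CUBIC); q=cv2.resize(w["frame"],(360,330))
cv2.imwrite("pics/f6.png",np.hstack([a,q])[:,:,::-1]); save(s,"pics/f6s.png")
E
```

```text
time_s: 13.85
position: [0.5915, 0.2454, 0.2175]
tool_rot: [[0.204, -0.979, -0.003], [-0.979, -0.204, -0.003], [0.003, 0.004, -1.0]]
ft_force: [-1.3, -6.9, -3.2]
grip_width: 0.0391
lid deg 48.31643214546742 r 0.14789974562559263
lid deg 48.86851813389029 r 0.15053278401335227
lid deg 49.40157503006709 r 0.15317931769500123
```

View pics/f6.png

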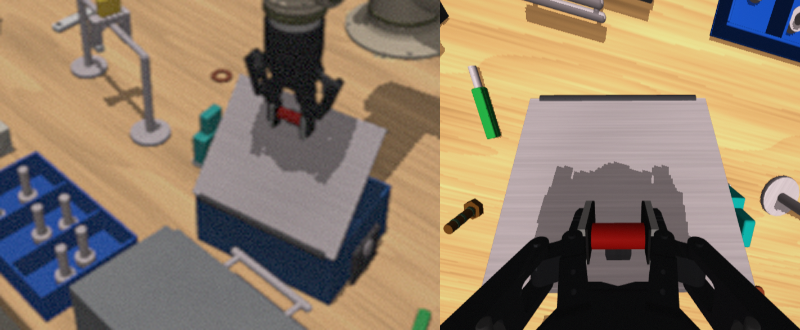

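The lid is open with the handle held between the pads, at about 49.1° from the handle's travel. I'll nudge it by about 0.9° and check the angle with the cameras.

```bash
python3 -m crank '[0,0,0,0.0021,0.0004,0.0013,0, 0,0,0,0,0,0,0, 0,0,0,0,0,0,0, 0,0,0,0,0,0,0]'
python3 - <<'E'
from h import *
s=grab("scene"); w=grab("wrist"); t=grab("top"); save(s,"pics/s7.png")
yaw=np.radians(11.75); bx=np.array([np.cos(yaw),np.sin(yaw),0]); by=np.array([-bx[1],bx[0],0]); H=np.array([.5145,.230,.09])+.150*bx
def hand(th): a=np.radians(th+12.77); return H+.1538*(-np.cos(a)*bx+np.array([0,0,np.sin(a)]))
def cen(im,box,lo):
    h=cv2.cvtColor(im["frame"],cv2.COLOR_RGB2HSV); m=cv2.inRange(h,lo,(7,255,255)); x0,y0,x1,y1=box; v,u=np.nonzero(m[y0:y1,x0:x1]); return np.array([u.mean()+x0,v.mean()+y0]),len(u)
cs,n1=cen(s,(340,245,375,275),(0,140,50)); cw,n2=cen(w,(250,280,400,380),(0,140,40))
for n,im,c in(("scene",s,cs),("wrist",w,cw)):
    print(n,c,n1,n2,[(th,(proj(im,hand(th))-c).round(1).tolist()) for th in(46,48,50,52,54)])
c1,d1=ray(w,*cw);c2,d2=ray(s,*cs); x=np.linalg.lstsq(np.c_[d1,-d2],c2-c1,rcond=None)[0]; p=(c1+x[0]*d1+c2+x[1]*d2)/2
r=p-H; print("tri",p,"deg",np.degrees(np.arctan2(r[2],-r@bx))-12.77,"r",np.hypot(r[2],r@bx),"gap",np.linalg.norm(c1+x[0]*d1-c2-x[1]*d2))
# lid front corners predicted in the wrist/scene
for th in(46,50,54):
    a=np.radians(th); F=H+.178*(-np.cos(a)*bx+np.array([0,0,np.sin(a)]))
    print(th,"scene corners",proj(s,F+.113*by).round(1),proj(s,F-.113*by).round(1),"top",proj(t,F+.113*by).round(1),proj(t,F-.113*by).round(1))
a=cv2.resize(s["frame"][210:350,300:420],(514,600),interpolation=cv2.INTER_CUBIC); cv2.imwrite("pics/f7.png",a[:,:,::-1])
E
```

```text
time_s: 14.35
position: [0.5934, 0.2457, 0.2185]
tool_rot: [[0.204, -0.979, -0.004], [-0.979, -0.204, -0.003], [0.002, 0.004, -1.0]]
ft_force: [-2.3, -7.2, -5.1]
grip_width: 0.0387
scene [356.7962963  262.55555556] 54 3658 [(46, [3.4, 0.9]), (48, [2.4, 1.0]), (50, [1.4, 1.1]), (52, [0.4, 1.4]), (54, [-0.7, 1.7])]
wrist [316.05112083 343.20694369] 54 3658 [(46, [0.9, 6.2]), (48, [0.9, 0.8]), (50, [1.0, -5.3]), (52, [1.0, -12.2]), (54, [1.0, -20.0])]
tri [0.59631513 0.24667368 0.23366564] deg 52.390259135586376 r 0.15831162641626217 gap 0.0031529518983875737
46 scene corners [410.9 271.7] [331.7 241.1] top [192.6 227.4] [277.6 209.2]
50 scene corners [409.5 270.9] [329.7 240.1] top [191.1 223.6] [276.6 205.3]
54 scene corners [407.9 270.5] [327.5 239.5] top [189.6 219.6] [275.6 201.2]
```

View pics/f7.png

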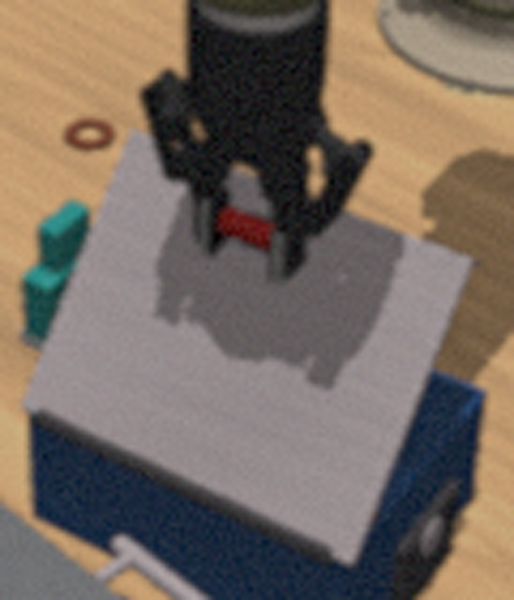

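The handle's travel gives 49.95°. The wrist ray gives about 48.3° and the scene triangulation about 52°, both within camera error. One last crop to compare the lid's front edge in the top view, shut against open.

```bash
python3 - <<'E'
from h import *
s=load("scene"); t=load("top"); o0=cv2.imread("pics/top0.png"); 
yaw=np.radians(11.75); bx=np.array([np.cos(yaw),np.sin(yaw),0]); by=np.array([-bx[1],bx[0],0]); H=np.array([.5145,.230,.09])+.150*bx
def F(th,L=.178,h=.004):
    a=np.radians(th); return H+L*(-np.cos(a)*bx+np.array([0,0,np.sin(a)]))+h*(np.sin(a)*bx+np.array([0,0,np.cos(a)]))
for im,n in((s,"scene"),(t,"top")):
    print(n,"hinge",[proj(im,F(50,0)+k*by).round(1).tolist() for k in(.113,-.113)])
    for th in(0,46,48,50,52,54): print(th,[proj(im,F(th)+k*by).round(1).tolist() for k in(.113,-.113)])
c=[cv2.resize(i[165:265,180:300],(400,333),interpolation=cv2.INTER_CUBIC) for i in(o0,t["frame"][:,:,::-1])]
cv2.imwrite("pics/f8.png",np.hstack(c))
E
```

```text
scene hinge [[381.4, 341.8], [304.1, 304.4]]
0 [[416.0, 298.5], [342.7, 268.1]]
46 [[410.5, 271.4], [331.1, 240.7]]
48 [[409.8, 271.0], [330.1, 240.3]]
50 [[409.0, 270.7], [329.0, 239.9]]
52 [[408.2, 270.5], [327.9, 239.6]]
54 [[407.3, 270.4], [326.8, 239.3]]
top hinge [[195.3, 189.5], [272.5, 173.1]]
0 [[207.1, 251.1], [285.3, 234.4]]
46 [[192.1, 226.2], [277.3, 208.0]]
48 [[191.3, 224.3], [276.8, 206.0]]
50 [[190.6, 222.3], [276.3, 204.0]]
52 [[189.9, 220.3], [275.8, 201.9]]
54 [[189.2, 218.2], [275.3, 199.8]]
```

View pics/f8.png

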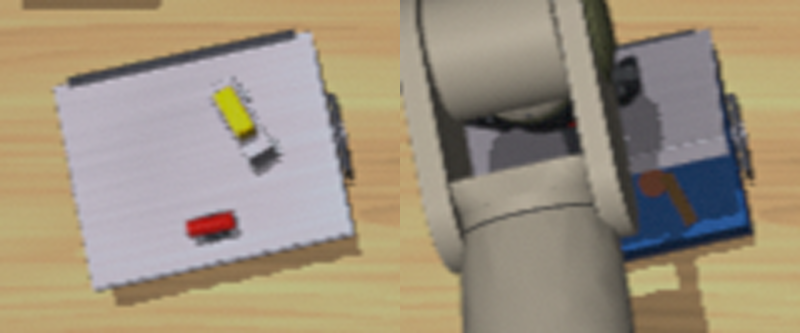

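The top crop puts the open lid's front-right corner near px (278,212), lower than the 50° prediction. I'll measure the edge numerically, bias-corrected with the shut lid.

```bash
cat > edge.py <<'E'
from h import *
import sys
yaw=np.radians(11.75); bx=np.array([np.cos(yaw),np.sin(yaw),0]); by=np.array([-bx[1],bx[0],0]); H=np.array([.5145,.230,.09])+.150*bx
def F(th,L=.178,h=0):
    a=np.radians(th); return H+L*(-np.cos(a)*bx+np.array([0,0,np.sin(a)]))+h*(np.sin(a)*bx+np.array([0,0,np.cos(a)]))
t=load("top"); o0=cv2.imread("pics/top0.png")[:,:,::-1].copy()
def line(p,q,u): return p[1]+(q[1]-p[1])*(u-p[0])/(q[0]-p[0])
def edges(f,us,v0,lo):   # first row below v0 where saturation jumps, subpixel
    S=cv2.cvtColor(f,cv2.COLOR_RGB2HSV)[:,:,1].astype(float); r=[]
    for u in us:
        c=S[v0:v0+55,u]; i=np.argmax(c>lo); r.append(v0+i-1+(lo-c[i-1])/(c[i]-c[i-1]))
    return np.array(r)
us=np.arange(256,275)
e0=edges(o0,us,200,60); e1=edges(t["frame"],us,192,100)
print(e0.round(1),e1.round(1))
for h in(0,.004):
    b=np.median(e0-[line(proj(t,F(0,h=h)+.113*by),proj(t,F(0,h=h)-.113*by),u) for u in us])
    for th in(42,44,46,48,50,52):
        m=np.median(e1-[line(proj(t,F(th)+.113*by),proj(t,F(th)-.113*by),u) for u in us]); print(h,"bias",b.round(2),th,m.round(2),(m-b).round(2))
w=load("wrist"); s=load("scene")
E
python3 edge.py
```

```text
[202.6 241.6 241.6 241.5 241.1 240.8 240.6 240.5 240.3 239.9 239.8 239.6
 239.5 239.2 239.  238.7 238.6 238.5 238. ] [215.8 215.9 216.6 216.3 215.  214.8 214.5 214.4 214.2 213.9 213.8 213.4
 213.3 213.  212.8 212.6 212.4 212.3 212. ]
0 bias 1.14 42 -1.94 -3.08
0 bias 1.14 44 -0.02 -1.16
0 bias 1.14 46 1.96 0.83
0 bias 1.14 48 4.01 2.87
0 bias 1.14 50 6.11 4.97
0 bias 1.14 52 8.27 7.13
0.004 bias 1.3 42 -1.94 -3.24
0.004 bias 1.3 44 -0.02 -1.32
0.004 bias 1.3 46 1.96 0.66
0.004 bias 1.3 48 4.01 2.71
0.004 bias 1.3 50 6.11 4.81
0.004 bias 1.3 52 8.27 6.96
```

```bash
cat > wedge.py <<'E'
from h import *
from edge import F,by
w=load("wrist"); S=cv2.cvtColor(w["frame"],cv2.COLOR_RGB2HSV)[:,:,1].astype(int)
rows=[160,190,220,250,280,310,340,370,400]
def side(v):
    c=S[v]; m=(c<55).astype(np.uint8); ok=np.nonzero(cv2.morphologyEx(m[None],cv2.MORPH_OPEN,np.ones((1,9)))[0])[0]
    # left: leftmost long low-saturation run starting
    ok=ok[(ok>20)&(ok<600)]; runs=np.split(ok,np.nonzero(np.diff(ok)>1)[0]+1); return [(int(r[0]),int(r[-1])) for r in runs if len(r)>15]
for v in rows: print(v,side(v))
def at(p,q,v): return p[0]+(q[0]-p[0])*(v-p[1])/(q[1]-p[1])
for th in(44,46,48,50,52):
    L=[proj(w,F(th,l,.004)+.113*by) for l in(0,.178)]; R=[proj(w,F(th,l,.004)-.113*by) for l in(0,.178)]
    print(th,np.r_[L[0],L[1],R[0],R[1]].round(),[(v,round(at(*L,v)),round(at(*R,v)),round(at(*R,v)-at(*L,v))) for v in rows[::2]])
E
python3 wedge.py | grep -v bias
```

```text
[202.6 241.6 241.6 241.5 241.1 240.8 240.6 240.5 240.3 239.9 239.8 239.6
 239.5 239.2 239.  238.7 238.6 238.5 238. ] [215.8 215.9 216.6 216.3 215.  214.8 214.5 214.4 214.2 213.9 213.8 213.4
 213.3 213.  212.8 212.6 212.4 212.3 212. ]
160 [(157, 475)]
190 [(147, 485)]
220 [(137, 495)]
250 [(128, 505)]
280 [(118, 515), (571, 599)]
310 [(108, 266), (274, 358), (364, 383), (385, 525), (582, 599)]
340 [(98, 221), (240, 262), (369, 386), (388, 535)]
370 [(89, 144), (170, 188), (190, 226), (236, 257), (259, 365), (457, 472), (490, 544)]
400 [(79, 95), (129, 228), (259, 373), (417, 474), (510, 529), (531, 554)]
44 [161. 145.  88. 422. 471. 145. 545. 421.] [(160, 157, 475, 318), (220, 141, 491, 350), (280, 125, 507, 382), (340, 110, 523, 414), (400, 94, 539, 445)]
46 [161. 145.  80. 422. 471. 145. 553. 421.] [(160, 156, 476, 319), (220, 139, 493, 354), (280, 122, 511, 389), (340, 104, 529, 425), (400, 87, 546, 460)]
48 [161. 145.  72. 422. 471. 145. 561. 421.] [(160, 156, 476, 320), (220, 137, 496, 359), (280, 118, 515, 398), (340, 98, 535, 436), (400, 79, 554, 475)]
50 [161. 145.  64. 421. 471. 144. 569. 419.] [(160, 156, 477, 321), (220, 134, 498, 364), (280, 113, 520, 406), (340, 92, 541, 449), (400, 71, 563, 492)]
52 [161. 144.  55. 419. 471. 144. 578. 417.] [(160, 155, 477, 322), (220, 132, 501, 369), (280, 108, 524, 416), (340, 85, 548, 463), (400, 62, 572, 510)]
```

The lid's edges in the wrist view fit 48.1° consistently, which agrees with the wrist handle ray. The top view reads about 45°, more coarsely. So I raise it about 2° more and re-measure.

```bash
python3 -m crank '[0,0,0,0.0021,0.0004,0.0013,0, 0,0,0,0.0021,0.0004,0.0012,0, 0,0,0,0,0,0,0, 0,0,0,0,0,0,0, 0,0,0,0,0,0,0]'
python3 -c "
from h import *
grab('wrist');grab('top')"
python3 wedge.py | grep -v '^0.004'
```

```text
time_s: 15.0
position: [0.5976, 0.2466, 0.2207]
tool_rot: [[0.204, -0.979, -0.004], [-0.979, -0.204, -0.003], [0.002, 0.005, -1.0]]
ft_force: [-1.8, -6.4, -6.4]
grip_width: 0.0387
[202.6 241.6 241.6 241.5 241.1 240.8 240.6 240.5 240.3 239.9 239.8 239.6
 239.5 239.2 239.  238.7 238.6 238.5 238. ] [213.8 213.6 213.5 213.4 213.3 213.  212.8 212.6 212.4 212.2 211.9 211.7
 211.4 211.3 211.  210.8 210.6 210.4 210.3]
0 bias 1.14 42 -3.72 -4.85
0 bias 1.14 44 -1.8 -2.93
0 bias 1.14 46 0.19 -0.95
0 bias 1.14 48 2.23 1.09
0 bias 1.14 50 4.33 3.2
0 bias 1.14 52 6.49 5.35
160 [(161, 471)]
190 [(151, 481)]
220 [(140, 492)]
250 [(130, 502)]
280 [(120, 513), (571, 599)]
310 [(109, 357), (365, 384), (386, 524), (576, 599)]
340 [(99, 246), (248, 263), (370, 403), (410, 534)]
370 [(89, 145), (157, 220), (234, 250), (267, 377), (460, 475), (490, 544)]
400 [(78, 115), (128, 145), (153, 211), (213, 233), (244, 371), (373, 391), (400, 419), (421, 490), (495, 512), (530, 555)]
44 [163. 151.  93. 426. 469. 151. 540. 425.] [(160, 161, 471, 311), (220, 145, 487, 342), (280, 130, 503, 373), (340, 115, 518, 404), (400, 99, 534, 435)]
46 [163. 151.  85. 426. 469. 151. 548. 425.] [(160, 161, 472, 311), (220, 144, 489, 345), (280, 127, 506, 380), (340, 110, 523, 414), (400, 93, 541, 448)]
48 [163. 151.  77. 425. 469. 151. 556. 424.] [(160, 160, 472, 312), (220, 141, 491, 349), (280, 123, 510, 387), (340, 104, 529, 425), (400, 85, 548, 463)]
50 [163. 151.  69. 424. 469. 151. 564. 423.] [(160, 160, 472, 312), (220, 139, 493, 354), (280, 119, 514, 395), (340, 98, 535, 437), (400, 78, 556, 478)]
52 [163. 150.  61. 422. 469. 150. 572. 421.] [(160, 160, 473, 313), (220, 137, 495, 358), (280, 114, 518, 404), (340, 92, 541, 450), (400, 69, 564, 495)]
```

```bash
python3 -m crank '[0,0,0,0.0012,0.0002,0.0006,0, 0,0,0,0,0,0,0, 0,0,0,0,0,0,0, 0,0,0,0,0,0,0, 0,0,0,0,0,0,0, 0,0,0,0,0,0,0, 0,0,0,0,0,0,0, 0,0,0,0,0,0,0]'
python3 - <<'E'
from h import *
s=grab("scene"); grab("wrist"); h=cv2.cvtColor(s["frame"],cv2.COLOR_RGB2HSV)
m=cv2.inRange(h,(20,110,60),(36,255,255))[190:230,240:280]; v,u=np.nonzero(m); print("yellow px",u.mean()+240,v.mean()+190,len(u),"expected",proj(s,[.557,-.2055,.197]))
E
python3 wedge.py | grep -E '^(160|220|280|340|48|50|52)'
python3 -c "
from rig import *
close_job(); print(observe()['time_s'])"
```

```text
time_s: 15.9
position: [0.5987, 0.2468, 0.2212]
tool_rot: [[0.204, -0.979, -0.004], [-0.979, -0.204, -0.003], [0.002, 0.005, -1.0]]
ft_force: [-1.7, -6.4, -6.3]
grip_width: 0.0385
yellow px 258.4551724137931 201.31724137931033 145 expected [258.30632431 201.87926701]
160 [(162, 470)]
220 [(141, 491)]
280 [(120, 513), (571, 599)]
340 [(99, 220), (222, 267), (383, 398), (411, 534)]
48 [164. 152.  79. 426. 468. 152. 554. 425.] [(160, 161, 471, 310), (220, 143, 490, 347), (280, 124, 509, 385), (340, 105, 528, 422), (400, 87, 546, 460)]
50 [164. 152.  71. 425. 468. 152. 562. 424.] [(160, 161, 471, 310), (220, 140, 492, 351), (280, 120, 513, 393), (340, 100, 533, 434), (400, 79, 554, 475)]
52 [164. 152.  62. 423. 468. 152. 571. 422.] [(160, 161, 472, 311), (220, 138, 494, 356), (280, 116, 517, 401), (340, 93, 540, 446), (400, 71, 563, 492)]
the job is handed in; nothing more can be done
the job is handed in; nothing more can be done
```

The yellow-handled go gauge is off the lid, hanging astride the gauge rail and released. The bin lid is raised to about 50° and the gripper is still holding it by the red handle. I handed the job in at about 16 s of the 59 s allowed.

- **Gauge:** A close-up after release showed one jaw on each side of the bar. In the last scene picture the yellow grip is within 1 pixel of where it should hang.
- **Lid angle:** The checks disagreed.
  - The lid's edges in the wrist camera gave about 50° in the last picture; this is the check I trusted.
  - The handle's travel works out at about 52°.
  - The lid's edge in the top camera read about 47°, without the final half-degree nudge. That reading is coarse, about one pixel per degree.
- **Hold:** The grip opening stayed at 38.5 mm and the arm held still over the last 0.7 s. The steady force on the wrist was about 9 N.
- **Other objects:** I did not touch any of them on purpose, and saw no contact in the pictures. I did not check each one's position at the end.

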